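# Snap the pellet box lid shut

## Task

The white lid lies on the bonsai pellet box but is not snapped on: press down its raised rim with the fingertips, section by section around all four sides, until every section has clicked down flush with the lid, then draw the hand clear. Only press: do not lift, tip or shove the box, pick nothing up, and leave everything else on the ledge where it is.

Things in the scene. Friction and masses are not known exactly. Their poses are not given: they have to be found in the camera images.
- pellet_box: Grey plastic fertiliser-pellet box with a white plastic lid, loose on the ledge, full, about 0.9 kg, 160 x 120 mm over the rim (long side along its own x) and 70 mm high to the lid's top. Origin: centre of the underside; z up. The lid's flat middle (114 x 74 mm) and its four corners (22 mm squares) are fixed, tops at 70 mm; between the corners lie four separate snap-fit rim sections, one per side, each 21 mm wide and 8 mm proud of the lid when unsnapped.
- lid_centre (a point): Centre of the lid's flat top, 70 mm above the box's underside: the height at which a shut rim section is flush. Axes as the box.
- rim_long_left (a joint): Travel (m) of the long (113 x 21 mm) rim section on the box's +y side: 0 = standing 8 mm proud, 0.008 = snapped flush. It moves straight down in the box's frame. It resists with about 8 N at first, less and less as it goes down; past half way (0.004) it snaps down by itself and stays; let go earlier, it springs back up. It works wherever along its length it is pressed.
- rim_long_left_top (a point): Middle of that section's top face; moves with it. In the box's frame at x, y = [0, 48.5] mm, 78 mm up when proud and 70 mm when shut.
- rim_long_right (a joint): Travel (m) of the long (113 x 21 mm) rim section on the box's -y side: 0 = standing 8 mm proud, 0.008 = snapped flush. It moves straight down in the box's frame. It resists with about 8 N at first, less and less as it goes down; past half way (0.004) it snaps down by itself and stays; let go earlier, it springs back up. It works wherever along its length it is pressed.
- rim_long_right_top (a point): Middle of that section's top face; moves with it. In the box's frame at x, y = [0, -48.5] mm, 78 mm up when proud and 70 mm when shut.
- rim_short_far (a joint): Travel (m) of the short (73 x 21 mm) rim section on the box's +x side: 0 = standing 8 mm proud, 0.008 = snapped flush. It moves straight down in the box's frame. It resists with about 8 N at first, less and less as it goes down; past half way (0.004) it snaps down by itself and stays; let go earlier, it springs back up. It works wherever along its length it is pressed.
- rim_short_far_top (a point): Middle of that section's top face; moves with it. In the box's frame at x, y = [68.5, 0] mm, 78 mm up when proud and 70 mm when shut.
- rim_short_near (a joint): Travel (m) of the short (73 x 21 mm) rim section on the box's -x side: 0 = standing 8 mm proud, 0.008 = snapped flush. It moves straight down in the box's frame. It resists with about 8 N at first, less and less as it goes down; past half way (0.004) it snaps down by itself and stays; let go earlier, it springs back up. It works wherever along its length it is pressed.
- rim_short_near_top (a point): Middle of that section's top face; moves with it. In the box's frame at x, y = [-68.5, 0] mm, 78 mm up when proud and 70 mm when shut.
- jar: Bystander: glass jar with a press-button steel lid, 58 mm across, 74 mm high; origin under its centre. Stands about 155 mm from the box's centre, on the box's +y side.
- brush: Bystander: stainless pruning brush with stiff nylon bristles, 160 mm long, 14 mm high, lying along its x on the ledge about 140 mm from the box's centre, on the box's -y side; origin under its middle.
- rock: Bystander: grey ceramic rock ornament, 90 x 62 x 65 mm, about 170 mm from the box's centre, on the box's +x side; origin under its centre.
- clay_pot: Bystander: small empty terracotta pot, 80 mm across, 70 mm high, standing in the humidity tray; origin under its centre.
- tin: Bystander: plain metal tin, 70 mm across, 90 mm high, at the back left; origin under its centre.
- bonsai_pot: Fixed bystander: rectangular celadon pot (236 x 166 mm, 76 mm high) with a little tree, 225 mm high in all, far left of the box; origin under its centre.
- humidity_tray: Fixed bystander: grey plastic humidity tray with gravel, 280 x 190 x 24 mm, far right of the box; origin under its centre.
Things that resemble listed ones, but are neither listed nor needed, are in the scene too. Of the things that look like the pellet_box, take the one that is farthest from the robot's base at the start.

How it is judged:
At the end, for the whole second after the job is handed in: All four rim sections are snapped down (each at least 6.8 of its 8 mm), the box stands level and at rest on the ledge within 40 mm of where it began, and every bystander is within 30 mm of its starting place (value of joint each of rim_long_left, rim_long_right, rim_short_far, rim_short_near above 0.0068 m and height (world z) of pellet_box below 0.01 m and angle between pellet_box's own z axis and vertical below 0.06 rad and distance of pellet_box from where it was at the start of the episode below 0.04 m and linear speed of pellet_box below 0.02 m/s and distance of each of brush, jar, rock, clay_pot, tin from where it was at the start of the episode below 0.03 m); the robot touches nothing.
It fails at once if the box is lifted off the ledge (height (world z) of pellet_box above 0.012 m).
It fails at once if the box is tipped (angle between pellet_box's own z axis and vertical above 0.15 rad).
It fails at once if the box is shoved more than 40 mm (distance of pellet_box from where it was at the start of the episode above 0.04 m).
It fails at once if a bystander is moved or picked up (more than 30 mm) (distance of any of brush, jar, rock, clay_pot, tin from where it was at the start of the episode above 0.03 m).
It also fails if it takes over 40 s, if anything falls off the work surface, if the arm or the gripper's body presses on something with over 40 N, if the wrist force passes 120 N, or if a joint passes its speed limit or range.

## Robot

A 7-joint arm with a two-finger parallel gripper is mounted at the origin on the work surface. World frame = base frame: x ahead of the robot, y to its left, z up, the work surface at z = 0. Lengths are in m, angles in rad, forces in N, time in s.
With the tool pointing down it reaches from about 0.4 to 0.85 m from the base axis. Payload 10.4 kg.
Tool frame: the origin (TCP) lies at the very end of the fingers, on their centre line; the grasp point (between the pads) lies 19 mm behind it; z points along the fingers, y is the direction in which the jaws open and shut (so a half turn about z gives the same grasp; the last joint's range is limited). The gripper opens to 87 mm and grips with 3 to 60 N. Pads are 19 mm wide; open, the fingers measure 117 mm over their backs; the gripper's body (75 mm by 190 mm) begins 51 mm behind the grasp point.
Start: joints at [-1.337, 0.332, -0.065, 1.46, 0.022, 1.35, -0.088], TCP at [0.159, 0.605, 0.223] pointing down, gripper open.
Joint ranges: [-2.6, 2.6], [-0.5, 2.12], [-1.47, 1.34], [0.16, 2.42], [-1.27, 4.41], [0.06, 2.06], [-2.6, 2.6]. Speed limits (rad/s): [2.22, 2.22, 2.79, 2.79, 3.14, 3.14, 3.14].

## Interface

Orientations are given as a unit quaternion [x, y, z, w].
In Python, from bench import r, eyes, job gives the robot as it stands. The module is installed in compiled form; this text tells all that it offers.
- The arm moves only by the tool play_rows, never from a script. Its argument "motion" is a list of rows, each a list of 7 numbers: the shift along the tool's x, y, z as a fraction of full scale, then the turn, a rotation vector about the tool's x, y, z as a fraction of full scale, then the opening in per cent of the stroke, from 0 (shut) to 100 (fully open). A call has 1 to 5 rows; each row is the pose to reach, as a shift and turn from the pose commanded when the call began, along the tool's axes at that moment; what a row does not reach only later rows make up. Full scale, the value 1, is 0.2 m for a shift and 90 degrees for a turn. A row lasts 1/8 s, in which the tool goes at most 62.5 mm and 10.7 degrees, less where a joint would pass 70% of its speed; a pose out of reach is approached as far as the arm can. A call with a number of a shift or a turn outside -1 to 1 is refused whole. A call with a gripper value outside its range is refused whole. The fingers move at their own pace and stop on an object; "squeeze" is the grip in N (left out, the last holds). Time passes only in rows, so rows that repeat a pose let the fingers close. It gives the time, the measured TCP pose, the force and the opening at its end, in the units of the state.
- r.read_state(): the state, without advancing time (a new reading comes with each control period).
- eyes.camera(name): name is "scene" or "top" or "wrist"; returns a dict with "image" (384x512x3 uint8, red, green, blue), "mtx" (3x3 intrinsics, pixels), "R" (3x3) and "t" (3): a world point X has camera coordinates R X + t. Camera axes: x right, y down, z forward; pixel columns grow to the right and rows downward; lengths in m; the calibration is good to about 2 mm. A picture is of the moment at which its call begins. There is no depth.
- job.close_job(): hands the job in, once; it reports no verdict.
Trained networks look in a picture, given as the dict that the camera call returned (one of the last four; its "shot" number tells which), for a name from the list of things; names that differ only in an ending like _2 or _b are one class to them, and where a whole thing is asked for, a point or a joint stands for the part that bears it (a point fixed in the world has none). Each returns a list of dicts, best first, with "p" (0 to 1); they miss things now and then, are a little off and sometimes report something else, mostly with a low value. They report only what shows in the picture. A call takes as long as a camera call. They do not tell look-alikes from the thing itself.
- eyes.regions_of(picture, label): "region" (384x512 bool, what is visible of it) and "xy" ([column, row] in pixels, amid what is visible of it).
- eyes.landmark_of(picture, label): "xy" ([column, row] in pixels: a listed point, or the origin of a listed thing).
The state is a dict: "time": time; "joint_positions": joint angles; "joint_vel": joint speeds; "joint_torque": joint torques, N m; "ee_pos": TCP position; "eef_rot": TCP orientation; "ft_force": force on the tool from outside, world axes, zero at the start; "torque": the same for the moment, N m; "width": finger opening in m.
Only numpy, scipy, OpenCV 4.12 (cv2) and the standard library are available. Lean on these libraries where they do the work, as an engineer would, in place of code of your own. Each camera call takes 0.05 s, during which the arm holds its last target. There are 200 camera calls.

## Working session

There is one attempt and no reset: what is moved stays moved. The work goes in short steps, Python scripts to look and compute and a tool call to move; the robot and the scene stay as the last step left them, time stands still between calls to the robot, and variables do not carry over. Pictures are saved under pics/ and viewed, about 8 in all and at most 12, crops included, and the job is handed in when it is done.

Besides the shell and the picture viewer there is one more tool, called after "Call:" as name([rows], argument=value, ...), one row to a line, values as JSON. play_rows: Moves the arm, as the interface text tells. Shift numbers are shares of 0.2 m and turn numbers shares of 90 degrees, none past 1 either way. Its arguments: {"type":"object","properties":{"motion":{"type":"array","items":{"type":"array","items":{"type":"number"}}},"squeeze":{"type":"number"}},"required":["motion"]}

```bash
mkdir -p pics
cat > h.py <<'E'
import numpy as np, cv2
from bench import r, eyes, job
def ray(c,uv,z):
    d=c["R"].T@np.linalg.inv(c["mtx"])@np.array([*uv,1.]); o=-c["R"].T@c["t"]
    return o+d*(z-o[2])/d[2]
def proj(c,X):
    p=c["mtx"]@(c["R"]@np.array(X)+c["t"]); return p[:2]/p[2]
E
python3 - <<'E'
from h import *
np.set_printoptions(precision=3,suppress=True)
s=r.read_state(); print(s["time"],s["ee_pos"],s["eef_rot"],s["ft_force"],s["width"])
ims=[]
for n in("top","scene"):
    c=eyes.camera(n); ims.append(c["image"])
    for l,z in [("pellet_box",0),("lid_centre",.07),("rim_long_left_top",.078),("rim_long_right_top",.078),("rim_short_far_top",.078),("rim_short_near_top",.078),("jar",0),("brush",0),("rock",0)]:
        for d in eyes.landmark_of(c,l)[:3]: print(n,l,round(d["p"],2),np.array(d["xy"]).round(),ray(c,d["xy"],z))
    cv2.imwrite(f"pics/{n}1.png",cv2.resize(c["image"][...,::-1],(800,600)))
E
```

```text
0.0 [0.159 0.604 0.222] [ 0.128  0.992 -0.001 -0.   ] [-0.499 -0.569  0.338] 0.08696917149553263
top pellet_box 0.68 [190. 254.] [0.331 0.23  0.   ]
top pellet_box 0.66 [315. 251.] [ 0.342 -0.211  0.   ]
top pellet_box 0.62 [238. 196.] [0.538 0.065 0.   ]
top lid_centre 0.89 [184. 256.] [0.319 0.24  0.07 ]
top lid_centre 0.68 [236. 194.] [0.534 0.069 0.07 ]
top lid_centre 0.66 [315. 246.] [ 0.356 -0.202  0.07 ]
top rim_long_left_top 0.72 [190. 266.] [0.285 0.218 0.078]
top rim_long_left_top 0.71 [325. 263.] [ 0.297 -0.232  0.078]
top rim_long_left_top 0.49 [222. 197.] [0.521 0.117 0.078]
top rim_long_right_top 0.7 [312. 236.] [ 0.388 -0.191  0.078]
top rim_long_right_top 0.59 [183. 240.] [0.374 0.245 0.078]
top rim_long_right_top 0.58 [251. 194.] [0.532 0.016 0.078]
top rim_short_far_top 0.65 [298. 262.] [ 0.303 -0.143  0.078]
top rim_short_far_top 0.59 [168. 261.] [0.302 0.29  0.078]
top rim_short_far_top 0.57 [238. 175.] [0.599 0.061 0.078]
top rim_short_near_top 0.73 [331. 243.] [ 0.364 -0.253  0.078]
top rim_short_near_top 0.59 [203. 245.] [0.356 0.175 0.078]
top rim_short_near_t
[... 843 characters left out ...]
  0.078]
scene rim_long_right_top 0.68 [276. 129.] [0.371 0.262 0.078]
scene rim_long_right_top 0.46 [257. 184.] [0.519 0.013 0.078]
scene rim_short_far_top 0.6 [283. 186.] [0.592 0.074 0.078]
scene rim_short_far_top 0.59 [273. 118.] [0.317 0.295 0.078]
scene rim_short_far_top 0.48 [191. 174.] [ 0.315 -0.141  0.078]
scene rim_short_near_top 0.55 [176. 202.] [ 0.376 -0.262  0.078]
scene rim_short_near_top 0.51 [256. 168.] [0.46  0.06  0.078]
scene rim_short_near_top 0.5 [258. 141.] [0.367 0.162 0.078]
scene jar 0.52 [294. 170.] [0.53  0.208 0.   ]
scene brush 0.75 [235. 209.] [ 0.507 -0.091 -0.   ]
scene rock 0.55 [295. 219.] [0.695 0.041 0.   ]
scene rock 0.29 [269. 175.] [0.48  0.117 0.   ]
```

View pics/top1.png

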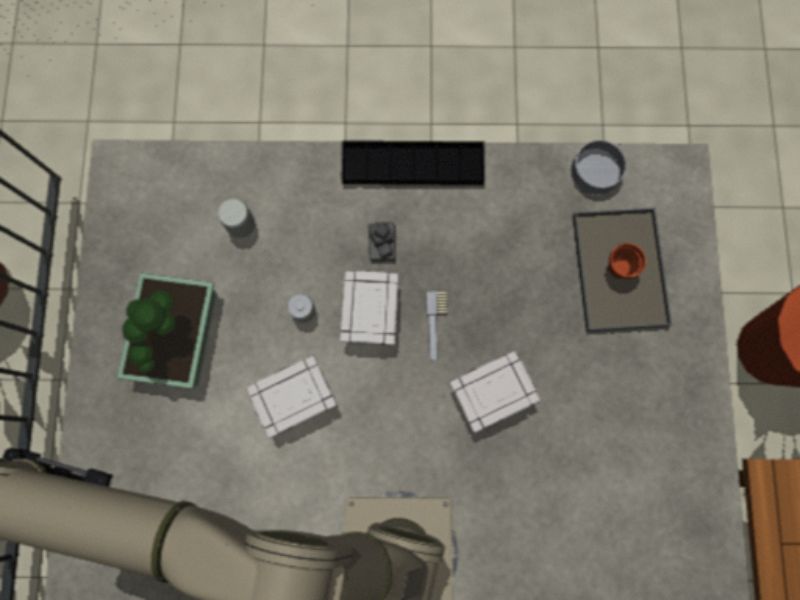

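View pics/scene1.png

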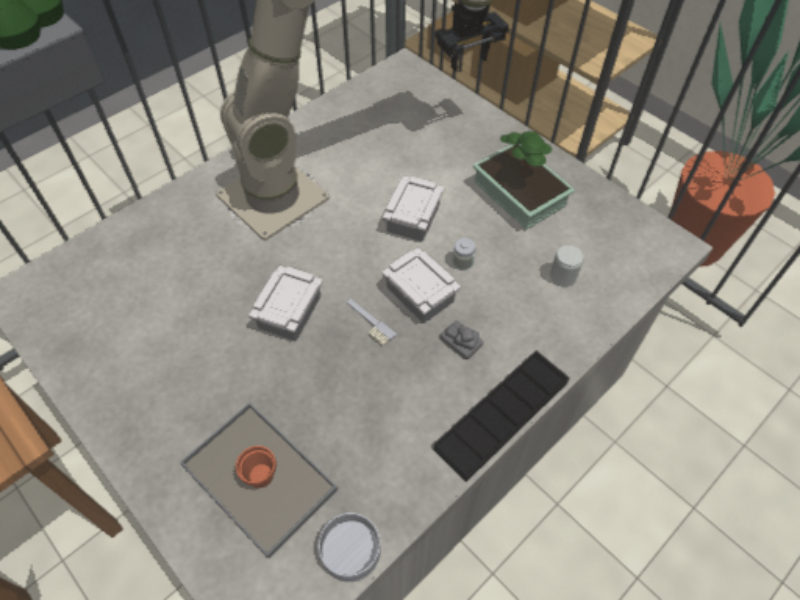

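Call:
play_rows([
  [0,0,-0.3,0,0,0,0],
  [-0.1,-0.4,-0.3,0,0,0,0],
  [-0.3,-0.7,-0.3,0,0,0,0],
  [-0.5,-1,-0.3,0,0,0,0],
  [-0.5,-1,-0.3,0,0,0,0],
], squeeze=20)

```text
time: 1.62
ee_pos: [0.2056, 0.3832, 0.2829]
eef_rot: [0.129, 0.992, 0.001, 0.0]
ft_force: [-0.1, 0.5, 0.4]
width: 0.0448
```

Call:
play_rows([
  [-0.3,-0.3,0,0,0,0,0],
  [-0.6,-0.6,0,0,0,0,0],
  [-0.8,-0.8,0,0,0,0,0],
  [-1,-1,0,0,0,0,0],
  [-1,-1,0,0,0,0,0],
])

```text
time: 2.25
ee_pos: [0.3484, 0.1387, 0.2829]
eef_rot: [0.13, 0.992, 0.001, 0.0]
ft_force: [-0.3, 0.4, 0.2]
width: 0.0015
```

Call:
play_rows([
  [-0.3,-0.1,0,0,0,-0.08,0],
  [-0.58,-0.2,0,0,0,-0.16,0],
  [-0.58,-0.2,0,0,0,-0.166,0],
  [-0.58,-0.2,0,0,0,-0.166,0],
])

```text
time: 2.75
ee_pos: [0.4489, 0.0737, 0.2824]
eef_rot: [-0.001, 1.0, 0.0, -0.0]
ft_force: [0.4, 0.8, -0.2]
width: 0.0006
```

Run:
```python
from h import *
np.set_printoptions(precision=4,suppress=True)
c=eyes.camera("wrist"); s=r.read_state(); print(s["time"],s["ee_pos"],s["eef_rot"],s["ft_force"])
print("cam",-c["R"].T@c["t"],c["R"][2])
for l,z in [("lid_centre",.07),("rim_long_left_top",.078),("rim_long_right_top",.078),("rim_short_far_top",.078),("rim_short_near_top",.078)]:
    for d in eyes.landmark_of(c,l)[:3]: print(l,round(d["p"],2),np.array(d["xy"]).round(),ray(c,d["xy"],z))
cv2.imwrite("pics/w1.png",cv2.resize(c["image"][...,::-1],(800,600)))
np.save("w1.npy",c,allow_pickle=True)
```

```text
2.8 [0.4487 0.0742 0.2824] [-0.002   1.      0.0002 -0.0002] [ 0.2313 -0.4757  0.7281]
cam [0.3829 0.0733 0.4442] [ 0.2407 -0.0001 -0.9706]
lid_centre 0.88 [252. 227.] [0.5255 0.0652 0.07  ]
lid_centre 0.87 [392.  66.] [0.3276 0.2289 0.07  ]
lid_centre 0.71 [16. 76.] [ 0.3395 -0.2091  0.07  ]
rim_long_left_top 0.58 [381.  20.] [0.2814 0.2082 0.078 ]
rim_long_right_top 0.93 [ 36. 116.] [ 0.3846 -0.1879  0.078 ]
rim_long_right_top 0.86 [411. 108.] [0.3742 0.2518 0.078 ]
rim_short_far_top 0.63 [62. 48.] [ 0.3107 -0.1462  0.078 ]
rim_short_far_top 0.62 [454.  33.] [0.2942 0.2896 0.078 ]
rim_short_near_top 0.85 [338.  93.] [0.3576 0.1661 0.078 ]
```

View pics/w1.png

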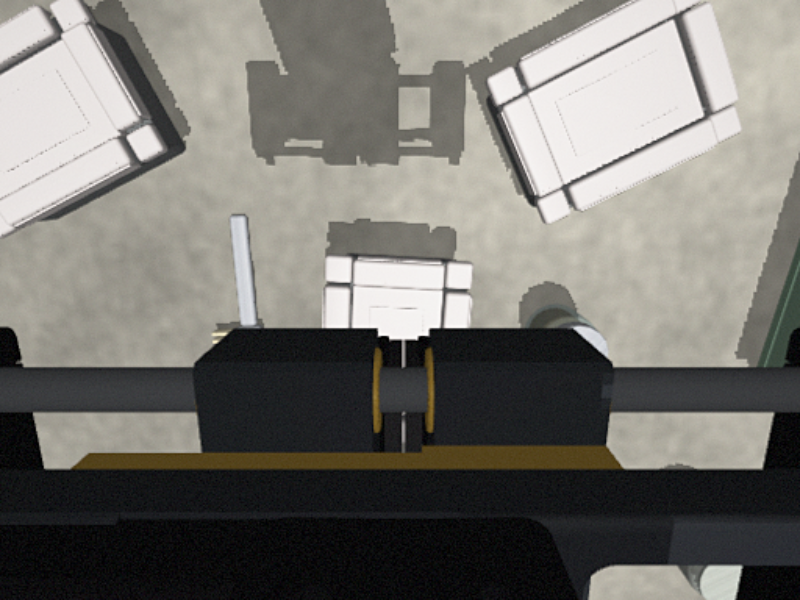

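Call:
play_rows([
  [-0.3,0,0,0,0,0,0],
  [-0.6,0,0,0,0,0,0],
  [-0.65,0,0,0,0,0,0],
  [-0.65,0,0,0,0,0,0],
])

```text
time: 3.55
ee_pos: [0.5792, 0.0736, 0.2821]
eef_rot: [-0.002, 1.0, -0.001, -0.0]
ft_force: [-0.3, -0.2, 0.0]
width: 0.0002
```

Run:
```python
from h import *
np.set_printoptions(precision=4,suppress=True)
c=eyes.camera("wrist"); s=r.read_state(); print(s["time"],s["ee_pos"],s["eef_rot"],s["ft_force"])
for l,z in [("lid_centre",.07),("rim_long_left_top",.078),("rim_long_right_top",.078),("rim_short_far_top",.078),("rim_short_near_top",.078)]:
    for d in eyes.landmark_of(c,l)[:2]: print(l,round(d["p"],2),np.array(d["xy"]).round(),ray(c,d["xy"],z))
R=eyes.regions_of(c,"pellet_box")
for d in R[:2]:
    print(d["p"],d["xy"],d["region"].sum())
# white lid: min-area rect projected to z=.07
g=(c["image"].min(2)>170).astype(np.uint8)
n,lab,st,ce=cv2.connectedComponentsWithStats(g); print(st[st[:,4]>800],ce[st[:,4]>800])
cv2.imwrite("pics/w2.png",cv2.resize(c["image"][...,::-1],(800,600)))
np.save("w2.npy",c,allow_pickle=True)
```

```text
3.6 [0.5787 0.0735 0.2828] [-0.0016  1.      0.0002 -0.0001] [-0.6166 -1.4325  0.608 ]
lid_centre 0.6 [251. 124.] [0.5239 0.065  0.07  ]
rim_long_left_top 0.66 [298. 129.] [0.5291 0.1201 0.078 ]
rim_long_left_top 0.62 [247. 179.] [0.5893 0.0594 0.078 ]
rim_long_right_top 0.31 [254. 124.] [0.5233 0.068  0.078 ]
rim_short_far_top 0.93 [249. 179.] [0.5898 0.0616 0.078 ]
rim_short_near_top 0.84 [256.  61.] [0.4532 0.0706 0.078 ]
0.88 [29.7, 15.1] 2354
0.72 [252.3, 117.6] 13686
[[     0      0    512    384 171451]
 [   250      0    141     70   4231]
 [   388      0    100    102   2247]
 [   139     39     18     80    815]
 [   332    105     75    108   3003]
 [   221    116     62     57   3008]
 [   282    118     22     56    967]
 [   221    172     58     20    957]
 [   412    363     62     21    971]] [[245.078  200.675 ]
 [322.8717  33.7592]
 [424.9528  34.3596]
 [147.6429  78.9018]
 [374.6257 147.9048]
 [252.0515 144.9402]
 [291.8811 145.9835]
 [249.2696 181.5852]
 [443.5448 375.0113]]
```

View pics/w2.png

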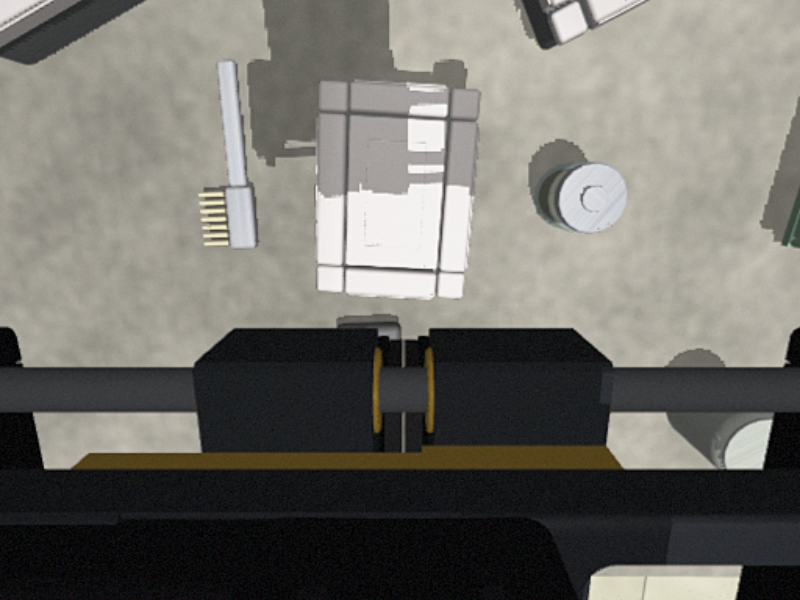

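Run:
```python
from h import *
np.set_printoptions(precision=4,suppress=True)
c=np.load("w2.npy",allow_pickle=True).item()
P=np.array([ray(c,np.array(p)*.64,.07)[:2] for p in [(320,81),(481,90),(463,298),(317,291)]]);print(P)
m=P.mean(0); x=(P[2]+P[3]-P[0]-P[1])/2; y=(P[1]+P[2]-P[0]-P[3])/2
print(m,np.linalg.norm(x),np.linalg.norm(y),np.degrees([np.arctan2(x[1],x[0]),np.arctan2(-y[0],y[1])]))
th=(np.arctan2(x[1],x[0])+np.arctan2(-y[0],y[1]))/2
Rm=np.array([[np.cos(th),-np.sin(th)],[np.sin(th),np.cos(th)]])
for n,v in dict(far=(.0685,0),left=(0,.0485),right=(0,-.0485),near=(-.0685,0)).items(): print(n,m+Rm@v)
```

```text
[[0.4427 0.0118]
 [0.4486 0.13  ]
 [0.6062 0.122 ]
 [0.6007 0.0031]]
[0.5246 0.0667] 0.15807211728203244 0.1186778621772139 [-3.0354 -2.7547]
far [0.593  0.0633]
left [0.527  0.1152]
right [0.5221 0.0183]
near [0.4561 0.0702]
```

Call:
play_rows([
  [-0.06,-0.05,0.3,0,0,0,0],
  [-0.06,-0.05,0.6,0,0,0,0],
  [-0.06,-0.05,0.85,0,0,0,0],
  [-0.06,-0.05,0.95,0,0,0,0],
  [-0.06,-0.05,0.95,0,0,0,0],
])

```text
time: 4.53
ee_pos: [0.5912, 0.064, 0.0927]
eef_rot: [-0.002, 1.0, -0.0, -0.0]
ft_force: [0.1, 0.1, -0.1]
width: 0.0006
```

Call:
play_rows([
  [0,0,0.04,0,0,0,0],
  [0,0,0.06,0,0,0,0],
  [0,0,0.075,0,0,0,0],
  [0,0,0.09,0,0,0,0],
  [0,0,0.1,0,0,0,0],
])

```text
time: 5.15
ee_pos: [0.5914, 0.0639, 0.0725]
eef_rot: [-0.002, 1.0, 0.0, 0.0]
ft_force: [0.4, 0.4, -0.5]
width: 0.0006
```

Call:
play_rows([
  [0,0,-0.12,0,0,0,0],
  [0.3,0.03,-0.12,0,0,0,0],
  [0.6,0.03,-0.12,0,0,0,0],
  [0.665,0.03,-0.1,0,0,0,0],
  [0.665,0.03,-0.05,0,0,0,0],
])

```text
time: 5.78
ee_pos: [0.4588, 0.0702, 0.0828]
eef_rot: [-0.002, 1.0, 0.001, 0.001]
ft_force: [0.9, 0.3, 0.5]
width: 0.0008
```

Call:
play_rows([
  [0,0,0.02,0,0,0,0],
  [0,0,0.03,0,0,0,0],
  [0,0,0.03,0,0,0,0],
])

```text
time: 6.15
ee_pos: [0.4594, 0.0693, 0.0766]
eef_rot: [-0.002, 1.0, -0.0, 0.0]
ft_force: [0.1, 1.6, 3.1]
width: 0.0001
```

Call:
play_rows([
  [0,0,0.01,0,0,0,0],
  [0,0,0.02,0,0,0,0],
  [0,0,0.025,0,0,0,0],
  [0,0,0.025,0,0,0,0],
])

```text
time: 6.65
ee_pos: [0.4581, 0.0692, 0.0713]
eef_rot: [-0.002, 1.0, -0.0, -0.0]
ft_force: [0.6, -0.2, 0.2]
width: 0.0003
```

Call:
play_rows([
  [0,0,-0.12,0,0,0,0],
  [-0.2,0.12,-0.12,0,0,0,0],
  [-0.345,0.235,-0.12,0,0,0,0],
  [-0.345,0.235,-0.1,0,0,0,0],
  [-0.345,0.235,-0.05,0,0,0,0],
])

```text
time: 7.28
ee_pos: [0.5269, 0.116, 0.0811]
eef_rot: [-0.002, 1.0, -0.0, -0.0]
ft_force: [0.2, -0.3, -0.0]
width: 0.0003
```

Call:
play_rows([
  [0,0,0.02,0,0,0,0],
  [0,0,0.025,0,0,0,0],
  [0,0,0.035,0,0,0,0],
  [0,0,0.045,0,0,0,0],
  [0,0,0.05,0,0,0,0],
])

```text
time: 7.9
ee_pos: [0.5271, 0.1167, 0.0714]
eef_rot: [-0.002, 1.0, 0.0, 0.0]
ft_force: [-0.2, 0.5, 0.1]
width: 0.0
```

Call:
play_rows([
  [0,0,-0.12,0,0,0,0],
  [0.01,-0.25,-0.12,0,0,0,0],
  [0.025,-0.495,-0.12,0,0,0,0],
  [0.025,-0.495,-0.1,0,0,0,0],
  [0.025,-0.495,-0.05,0,0,0,0],
])

```text
time: 8.52
ee_pos: [0.523, 0.0183, 0.0814]
eef_rot: [-0.002, 1.0, 0.0, 0.0]
ft_force: [0.3, 0.8, -0.6]
width: 0.0006
```

Call:
play_rows([
  [0,0,0.02,0,0,0,0],
  [0,0,0.025,0,0,0,0],
  [0,0,0.035,0,0,0,0],
  [0,0,0.045,0,0,0,0],
  [0,0,0.05,0,0,0,0],
])

```text
time: 9.15
ee_pos: [0.5225, 0.0175, 0.0713]
eef_rot: [-0.002, 1.0, -0.0, -0.0]
ft_force: [-0.4, -0.5, 0.5]
width: 0.0004
```

Call:
play_rows([
  [0,0,-0.25,0,0,0,0],
  [0,0,-0.5,0,0,0,0],
  [-0.2,0.25,-0.75,0,0,0,0],
  [-0.4,0.25,-0.75,0,0,0,0],
  [-0.4,0.25,-0.75,0,0,0,0],
])

```text
time: 9.78
ee_pos: [0.6045, 0.0697, 0.2206]
eef_rot: [-0.003, 1.0, -0.001, 0.0]
ft_force: [-1.2, -0.1, 0.0]
width: 0.0006
```

Run:
```python
from h import *
c=eyes.camera("wrist"); s=eyes.camera("scene")
st=r.read_state(); print(st["time"],st["ee_pos"],st["ft_force"])
a=cv2.resize(c["image"][:230,150:360,::-1],(548,600))
b=cv2.resize(s["image"][130:230,225:305,::-1],(480,600),interpolation=cv2.INTER_CUBIC)
cv2.imwrite("pics/v.png",cv2.resize(np.hstack([a,b]),(800,467)))
np.save("v.npy",c,allow_pickle=True)
```

```text
9.875 [0.60223249 0.06716123 0.2208054 ] [-0.20699793 -0.36447582  0.25617529]
```

View pics/v.png

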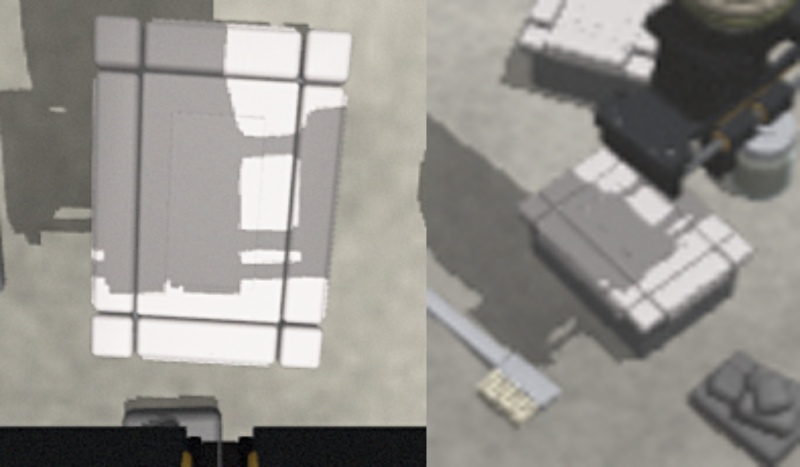

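The close view shows all four sections level with the corners. There are no raised edges, and the box and its neighbours are where they started. Handing in.

Run:
```python
from h import *
print(job.close_job())
```

```text
the job is handed in; nothing more can be done
None
```

I pressed all four rim sections of the target box (the farthest of the three look-alikes, centre at about x 0.525, y 0.067 m) with closed fingertips, in the order far, near, left, right. Each press went down to about 71–72.5 mm, past the snap point, and the force there had dropped back to about 0 N. I then drew the hand up to 0.22 m and handed in at about 9.9 s.

In the last wrist and scene pictures all four sections look flush with the corners. The box, brush and rock look undisturbed, as does the part of the jar that shows. I checked this by eye and did not re-measure the positions. I did not look at the pot and tin again, but the hand never went near them. No check failed or disagreed, and handing in returned no verdict.

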